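# Free the glued book from its hold-down arm

## Task

The glue in the thick book has dried: free it by tipping up the rocking wooden arm that holds it down, so that the arm's padded end stays well up, about 4 cm or more above the cover; pressing down the paddle at the arm's other end does it. Leave the other arm down on the thin booklet, and do not shift the thick book.

Things in the scene. Friction and masses are not known exactly. Their poses are not given: they have to be found in the camera images.
- book_arm (a joint): Arm over the thick book: wooden bar 24 mm wide, 14 thick, rocking on a level hinge 87 mm above the table between steel cheeks (tops 100 mm) on a fixed wooden foot. Paddle on the robot's side; rubber pad on a screw 110 mm beyond the hinge. rad: 0 = level, pad on book; grows as paddle sinks and pad rises; stop 0.5 (pad 57 mm up). Stiff, no spring: 3 to 5 N on the paddle; stays where left. Starts 0 to 0.02.
- book_paddle (a point): Centre of the upper face of that arm's paddle: flat wooden plate 50 mm along the bar, 48 across, 14 thick, upper face 94 mm above the table when level, 51 mm lower at the stop; nothing stands under it. Hinge axis: 105 mm from this point along the point's +x and 7 mm below. Axes turn with the arm: x along the bar from paddle to pad, y the hinge line, z out of the upper face.
- book_spine (a point): The thick book, loose, flat on the table under the pad: 190 x 135 mm, 48 mm thick, card cover, about 0.8 kg. This point: middle of the top of its spine (the 135 mm side next to the clamp foot), 48 mm above the table; the pad stands some 25 mm from it over the cover. x points along the 190 mm side, away from the spine, about the same way as the bar; z up.
- booklet_arm (a joint): The other clamp's arm, alike but for a longer screw, with a thin booklet (190 x 135 x 12 mm) under its pad. Same meaning of the value; starts at 0 to 0.02 and is to be left down. Either clamp can be the left or the right one.

How it is judged:
By the outcome, as a careful person would: the job done as asked, in the order asked, and still so for the second after the job is handed in, with the robot touching nothing.
It also fails if it takes over 34 s, if anything falls off the work surface, if the arm or the gripper's body presses on something with over 40 N, if the wrist force passes 120 N, or if a joint passes its speed limit or range.

## Robot

A 6-joint arm with a two-finger parallel gripper is mounted at the origin on the work surface. World frame = base frame: x ahead of the robot, y to its left, z up, the work surface at z = 0. Lengths are in m, angles in rad, forces in N, time in s.
With the tool pointing down it reaches from about 0.275 to 0.825 m from the base axis. Payload 5.2 kg.
Tool frame: the origin (TCP) lies at the very end of the fingers, on their centre line; the grasp point (between the pads) lies 19 mm behind it (env.tcp_to_grasp is the distance from the TCP to the grasp point, in m); z points along the fingers, y is the line along which they close (so a half turn about z gives the same grasp; the last joint's range is limited). The gripper opens to 93 mm and grips with 3 to 60 N. Pads are 15 mm wide; open, the fingers measure 128 mm over their backs; the gripper's body (75 mm by 188 mm) begins 65 mm behind the grasp point.
Start: joints at [-1.326, 0.259, 1.535, -0, 1.348, -0.203], TCP at [0.238, -0.496, 0.219] pointing down, gripper open.
Joint ranges: [-3.14, 3.14], [-0.91, 2.08], [0.19, 2.58], [-1.22, 4.36], [0.22, 2.71], [-3.12, 3.12]. Speed limits (rad/s): [2.57, 2.57, 3.14, 3.14, 3.14, 3.14].

## Interface

Orientations are given as a rotation vector (axis times angle).
In Python, from cell import status, viewer, order, env gives the robot as it stands.
- The arm moves only by the tool jog_arm, never from a script. Its argument "steps" is a list that holds one entry, the list of rows, each a list of 6 numbers: the shift along the tool's x, y, z in m, then the turn, a rotation vector about the tool's x, y, z in degrees. In form: [[[tx, ty, tz, ax, ay, az], ...]]. A call has 1 to 10 rows; each row shifts and turns the commanded pose from where the row before left it, along the tool's axes as they then stand; what a row does not reach is not made up. A row lasts 1/8 s, in which the tool goes at most 62.5 mm and 10.7 degrees, less where a joint would pass 70% of its speed; a pose out of reach is approached as far as the arm can. A call is refused whole if a number of a shift passes 0.0625 or a number of a turn 10.7, either way. A call with a gripper value outside its range is refused whole. "claw" is the finger opening in m, from 0 to 0.093, set as the call begins (left out, the last holds). The fingers move at their own pace and stop on an object; "force" is the grip in N (left out, the last holds). Time passes only in rows, so rows that do not move let the fingers close. It gives the time, the measured TCP pose, the force, the opening and the grip force at its end, in the units of the state.
- status.get_obs(): the state, without advancing time (a new reading comes with each control period).
- viewer.capture(name): name is "scene" or "top" or "wrist"; returns a dict with "color" (480x640x3 uint8, blue, green, red), "range_z" (480x640 float32, m along the optical axis (not along the pixel's ray), 0 where there is no reading), "mtx" (3x3 intrinsics, pixels), "world_from_camera" (4x4, takes a point from camera to world coordinates); the wrist camera has in their place "hand_eye" (4x4, takes a point from camera to tool coordinates, whose origin is the TCP and whose axes are the flange's). Camera axes: x right, y down, z forward; pixel columns grow to the right and rows downward; lengths in m; the calibration is good to about 2 mm. A picture is of the moment at which its call begins: read the wrist's pose just before it.
- order.sign_off(): hands the job in; it is judged then, once.
Trained networks look in the newest picture that a camera, given by its name, has taken for a name from the list of things; names that differ only in an ending like _2 or _b are one class to them, and where a whole thing is asked for, a point or a joint stands for the part that bears it (a point fixed in the world has none). Each returns a list of dicts, best first, with "p" (0 to 1); they miss things now and then, are a little off and sometimes report something else, mostly with a low value. They report only what shows in the picture. A call takes as long as a camera call.
- viewer.search_frame(camera, target): "position" ([x, y, z] in m, in world coordinates, good to about 4 mm: the middle of the surface that is visible of it).
- viewer.cut_out(camera, target): "pixels" (480x640 bool, what is visible of it).
- viewer.tip_of(camera, target): "position" ([x, y, z] in m, in world coordinates, good to about 4 mm: a listed point, or the origin of a listed thing).
The state is a dict: "clock": time; "q": joint angles; "qvel": joint speeds; "joint_efforts": joint torques, N m; "ee_pos": TCP position; "tool_rot": TCP orientation; "wrist_force": force on the tool from outside, world axes, zero at the start; "ft_torque": the same for the moment, N m; "opening": finger opening in m; "grasp_force": force on a finger pad.
Only numpy, scipy, OpenCV 4.12 (cv2) and the standard library are available. Lean on these libraries where they do the work, as an engineer would, in place of code of your own. Each camera call takes 0.05 s, during which the arm holds its last target. There are 200 camera calls.

## Working session

There is one attempt and no reset: what is moved stays moved. The work goes in short steps, Python scripts to look and compute and a tool call to move; the robot and the scene stay as the last step left them, time stands still between calls to the robot, and variables do not carry over. Pictures are saved under pics/ and viewed, at most 10 in all, crops included, and the job is handed in when it is done.

Besides the shell and the picture viewer there is one more tool, called after "Request:" as name([rows], argument=value, ...), one row to a line, values as JSON. jog_arm: Moves the arm, as the interface text tells. Its arguments: {"type":"object","properties":{"steps":{"type":"array","items":{"type":"array","items":{"type":"array","items":{"type":"number"}}}},"claw":{"type":"number"},"force":{"type":"number"}},"required":["steps"]}

```bash
mkdir -p pics
python3 - <<'E'
from cell import status, viewer, order, env
import cv2,numpy as np
o=status.get_obs(); print(o['clock'],o['ee_pos'],o['tool_rot'],o['opening'])
ims=[]
for c in ("scene","top"):
    d=viewer.capture(c); ims.append(d['color'])
    for t in ("book_paddle","book_spine"):
        for r in viewer.tip_of(c,t)[:3]: print(c,'tip',t,np.round(r['position'],4),round(r['p'],2))
    for t in ("book_arm","booklet_arm","book_paddle","book_spine"):
        for r in viewer.search_frame(c,t)[:3]: print(c,'sf',t,np.round(r['position'],4),round(r['p'],2))
    cv2.imwrite(f'pics/{c}.png',d['color'])
E
```

```text
0.0 [ 0.23800894 -0.49522714  0.21780396] [-3.06140801e+00 -6.97043393e-01  4.26969750e-05] 0.09328852481402285
scene tip book_paddle [0.4683 0.2083 0.0944] 0.7
scene tip book_spine [0.6574 0.2156 0.0456] 0.84
scene sf book_arm [0.5802 0.202  0.0973] 0.84
scene sf booklet_arm [ 0.5705 -0.1982  0.0929] 0.69
scene sf booklet_arm [0.7683 0.2017 0.0485] 0.16
scene sf book_paddle [0.5798 0.2035 0.0969] 0.68
scene sf book_paddle [ 0.5701 -0.1995  0.0933] 0.53
scene sf book_spine [0.7674 0.2047 0.0473] 0.7
top tip book_paddle [0.4708 0.2063 0.0896] 0.61
top tip book_spine [0.6532 0.2162 0.0478] 0.76
top sf book_arm [0.5462 0.201  0.0932] 0.85
top sf book_paddle [0.5518 0.2012 0.0938] 0.74
top sf book_spine [0.747  0.1994 0.0497] 0.9
```

View pics/scene.png

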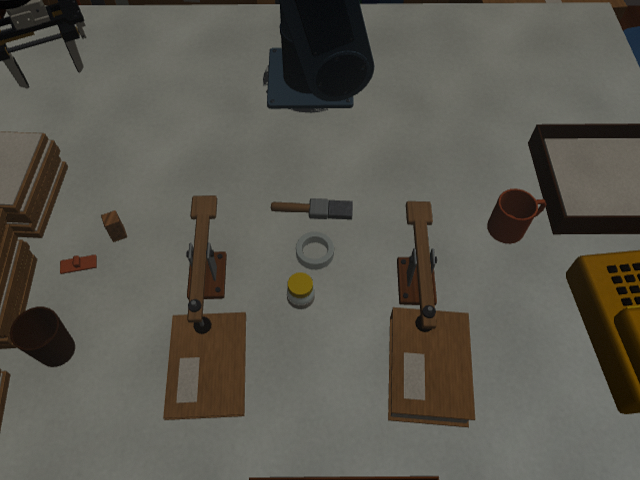

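View pics/top.png

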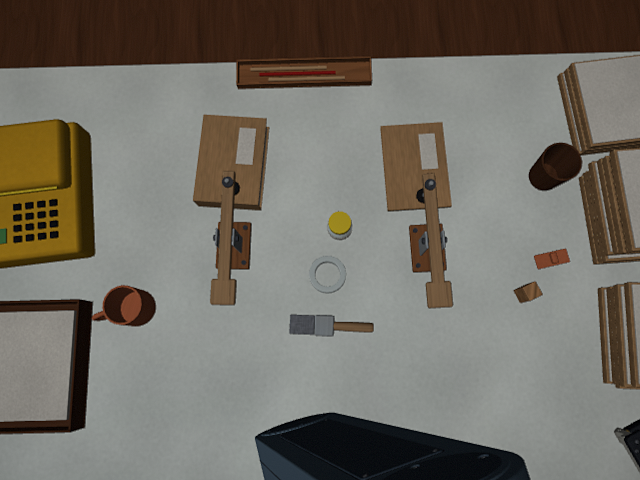

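The thick book is under the clamp at robot-left: in the top view its paddle is at pixel (223,292), and in the scene view at (419,212). Network positions agree, with the paddle at about (0.469, 0.207, 0.093). I'll close the gripper, square it up and travel there.

Request:
jog_arm([
  [[0,0,0,0,0,8.5],[0,0,0,0,0,8.5],[0,0,0,0,0,8.6],[0.014,-0.044,0,0,0,0],[0.014,-0.044,0,0,0,0],[0.014,-0.044,0,0,0,0],[0.014,-0.044,0,0,0,0],[0.014,-0.044,0,0,0,0],[0.014,-0.044,0,0,0,0],[0.014,-0.044,0,0,0,0]],
], claw=0)

```text
clock: 1.95
ee_pos: [0.3361, -0.1864, 0.2189]
tool_rot: [3.141, 0.001, 0.001]
wrist_force: [0.9, 0.1, 0.1]
opening: 0.0011
grasp_force: 0.0
```

Request:
jog_arm([
  [[0.014,-0.044,0,0,0,0],[0.014,-0.044,0,0,0,0],[0.014,-0.044,0,0,0,0],[0.014,-0.044,0,0,0,0],[0.014,-0.044,0,0,0,0],[0.014,-0.044,0,0,0,0],[0.014,-0.044,0,0,0,0],[0.014,-0.044,0,0,0,0],[0,0,0,0,0,0]],
])

```text
clock: 3.08
ee_pos: [0.4478, 0.1669, 0.2185]
tool_rot: [-3.141, -0.008, -0.0]
wrist_force: [0.1, -0.3, 0.2]
opening: 0.0005
grasp_force: 0.0
```

Run:
```python
from cell import status, viewer
import cv2,numpy as np
for c in ("wrist","scene","top"):
    d=viewer.capture(c)
    for r in viewer.tip_of(c,"book_paddle")[:2]: print(c,np.round(r['position'],4),round(r['p'],2))
    if c=="wrist": cv2.imwrite('pics/w1.png',d['color'])
```

```text
wrist [0.4707 0.2078 0.089 ] 0.67
scene [0.4677 0.211  0.0954] 0.81
```

View pics/w1.png

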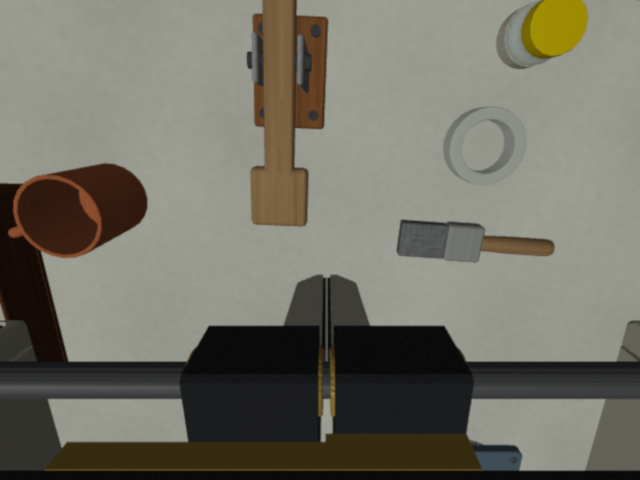

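The wrist view shows the paddle at about (279,197), just ahead and left of the closed fingers, which agrees with (0.469, 0.208). I'll move above it and go down.

Request:
jog_arm([
  [[0.0105,-0.0205,0,0,0,0],[0.0105,-0.0205,0,0,0,0],[0,0,0.03,0,0,0],[0,0,0.03,0,0,0],[0,0,0.03,0,0,0],[0,0,0.015,0,0,0],[0,0,0.008,0,0,0],[0,0,0.008,0,0,0],[0,0,0.008,0,0,0],[0,0,0,0,0,0]],
])

```text
clock: 4.62
ee_pos: [0.4686, 0.2055, 0.0896]
tool_rot: [-3.142, -0.002, -0.0]
wrist_force: [0.0, -0.9, -0.7]
opening: 0.0005
grasp_force: 0.0
```

Request:
jog_arm([
  [[0,0,0.006,0,0,0],[0,0,0.006,0,0,0],[0,0,0.006,0,0,0],[0,0,0.006,0,0,0],[0,0,0.006,0,0,0],[0,0,0.006,0,0,0],[0,0,0,0,0,0]],
])

```text
clock: 5.5
ee_pos: [0.4672, 0.2053, 0.0526]
tool_rot: [3.141, 0.002, -0.004]
wrist_force: [-0.4, -0.0, 0.4]
opening: 0.0001
grasp_force: 0.0
```

Run:
```python
from cell import status, viewer
import cv2,numpy as np
print(status.get_obs()['wrist_force'])
d=viewer.capture("scene")
for r in viewer.tip_of("scene","book_paddle")[:2]: print(np.round(r['position'],4),round(r['p'],2))
cv2.imwrite('pics/s2.png',cv2.resize(d['color'][130:430,250:550],(600,600)))
```

```text
[-0.35365001 -0.04449552  0.43326641]
[0.4768 0.2116 0.055 ] 0.62
```

View pics/s2.png

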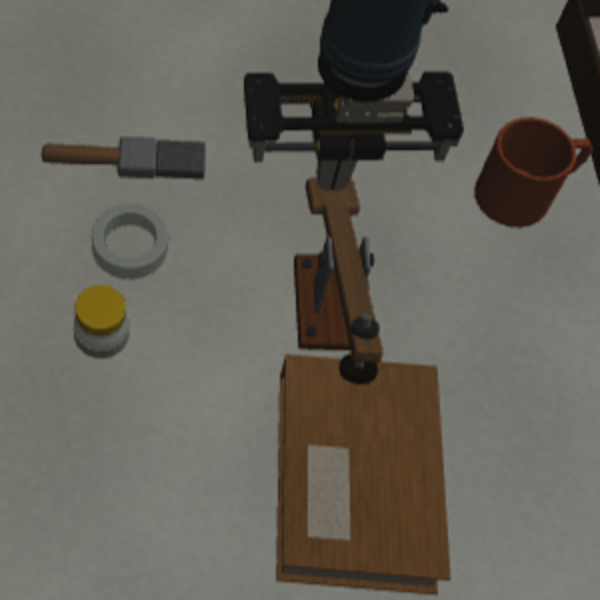

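The arm is tipping: the crop shows the paddle down under the fingers at (335,190) and the pad lifted at (360,370). I'll press a bit more, then go up.

Request:
jog_arm([
  [[0,0,0.003,0,0,0],[0,0,0.003,0,0,0],[0,0,0.002,0,0,0],[0,0,0,0,0,0]],
])

```text
clock: 6.1
ee_pos: [0.4684, 0.2055, 0.0456]
tool_rot: [-3.141, -0.001, 0.0]
wrist_force: [-0.0, 0.1, 1.4]
opening: 0.0006
grasp_force: 0.7
```

Request:
jog_arm([
  [[0,0,-0.01,0,0,0],[0,0,-0.03,0,0,0],[0,0,-0.04,0,0,0],[0,0,-0.04,0,0,0],[-0.03,0,-0.04,0,0,0],[-0.04,0.02,0,0,0,0],[0,0,0,0,0,0]],
])

```text
clock: 6.98
ee_pos: [0.3957, 0.1848, 0.2063]
tool_rot: [3.141, 0.002, -0.001]
wrist_force: [1.0, -0.3, 1.3]
opening: 0.0005
grasp_force: 0.0
```

Run:
```python
from cell import status, viewer
import cv2,numpy as np
for c in ("scene","top"):
    d=viewer.capture(c)
    for t in ("book_paddle","book_spine"):
        for r in viewer.tip_of(c,t)[:2]: print(c,t,np.round(r['position'],4),round(r['p'],2))
    for t in ("book_arm","booklet_arm"):
        r=viewer.cut_out(c,t)
        if not r: continue
        m=r[0]['pixels']; v,u=np.nonzero(m&(d['range_z']>0)); z=d['range_z'][v,u]
        P=np.linalg.inv(d['mtx'])@np.c_[u,v,np.ones(len(u))].T*z
        W=(d['world_from_camera']@np.r_[P,np.ones((1,len(u)))])[:3].T
        if t=="book_arm":
            for a in np.arange(.44,.72,.02):
                s=W[abs(W[:,0]-a)<.005]
                if len(s): print(round(a,2),np.round(np.median(s,0),3))
        else: print(c,t,r[0]['p'],np.round(np.percentile(W,[5,50,95],axis=0),3).tolist())
    cv2.imwrite(f'pics/{c}3.png',d['color'])
```

```text
scene book_spine [0.6572 0.2161 0.0478] 0.89
0.46 [0.462 0.203 0.038]
0.48 [0.479 0.208 0.047]
0.5 [0.5   0.202 0.055]
0.52 [0.52  0.204 0.067]
0.54 [0.54  0.205 0.078]
0.56 [0.56  0.203 0.088]
0.58 [0.581 0.202 0.098]
0.6 [0.6   0.201 0.108]
0.62 [0.621 0.201 0.118]
0.64 [0.64  0.2   0.128]
0.66 [0.662 0.197 0.147]
0.68 [0.68  0.198 0.147]
0.7 [0.698 0.2   0.114]
scene booklet_arm 0.64 [[0.441, -0.217, 0.021], [0.573, -0.198, 0.093], [0.683, -0.186, 0.098]]
top book_paddle [0.4796 0.2053 0.045 ] 0.79
0.46 [0.462 0.2   0.037]
0.48 [0.48  0.206 0.046]
0.5 [0.499 0.204 0.055]
0.52 [0.52  0.204 0.065]
0.54 [0.54  0.201 0.077]
0.56 [0.56  0.203 0.088]
0.58 [0.58  0.201 0.097]
0.6 [0.6   0.2   0.107]
0.62 [0.62  0.199 0.117]
0.64 [0.64  0.199 0.128]
0.66 [0.66  0.197 0.141]
0.68 [0.681 0.193 0.147]
0.7 [0.696 0.189 0.116]
top booklet_arm 0.73 [[0.436, -0.223, 0.018], [0.537, -0.201, 0.094], [0.677, -0.187, 0.098]]
```

View pics/scene3.png

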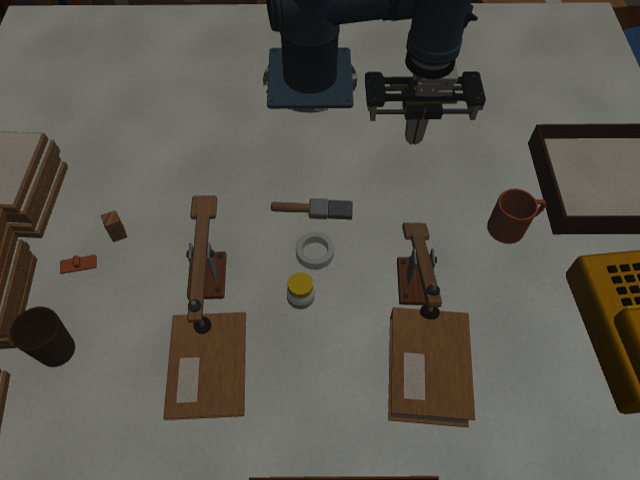

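The arm slopes at about 0.47 rad, which puts the pad about 5 cm up. The scene view shows the pad raised at (430,310), the book where it was, and the other arm still down at (195,305).

```bash
python3 -c "
from cell import order
print(order.sign_off())"
```

```text
the job is handed in; nothing more can be done
None
```

The thick book is free: its arm is tipped up to about 0.47 rad, so the pad sits about 5 cm above the cover. The book has not shifted, the other arm is still down on the booklet, and the job was handed in with the robot clear after about 7 s.

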